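# File the top cap-sample tray in the pop-out drawer

## Task

Press the round latch button on top of the grey sample cabinet and let the drawer spring fully open by itself, without touching it. Then lift only the top tray off the pile of three, set it down flat inside the drawer without dropping it, and push the drawer shut until it latches. Leave the rest of the pile, the single tray and the bottles where they stand.

Things in the scene. Friction and masses are not known exactly. Their poses are not given: they have to be found in the camera images.
- top_tray_c (a point): Centre, half-way up, of the top tray of the pile of three: open-topped dark red plastic tray with brass-coloured crown caps fixed in six pockets, 92 mm long (its x), 60 mm wide (its y), 56 mm high, upright walls 4 mm thick, about 0.14 kg. Can be gripped across its 60 mm width on the outer walls. The pile stands left or right of the cabinet.
- top_tray: The same tray; origin at the centre of its underside. Its lowest 6 mm is a foot (80 x 48 mm) that drops inside the rim of the tray below with 2 mm play: a pile rises 50 mm per tray, and a tray comes free when lifted straight up more than 6 mm.
- mid_tray_c (a point): Middle tray of the pile. Same tray as the top one, 92 x 60 x 56 mm; point at its centre, 28 mm above its underside.
- low_tray_c (a point): Bottom tray of the pile, standing on the bench. Same tray as the top one, 92 x 60 x 56 mm; point at its centre, 28 mm above its underside.
- lone_tray_c (a point): Single tray standing on the bench on the other side of the cabinet, to be left alone. Same tray as the top one, 92 x 60 x 56 mm; point at its centre, 28 mm above its underside.
- cabinet: Grey steel sample cabinet fixed to the bench, 200 mm deep (x) x 200 mm wide (y) x 90 mm high; origin at the centre of its underside; its x axis points to its back, away from the robot; the drawer comes out along its -x. It is turned up to about 0.15 rad.
- latch_top (a point): Centre of the top face of the latch button, a plain steel disc 32 mm across that stands 11 mm above the cabinet's steel collar and 16 mm above its top plate, 60 mm ahead (-x) and 70 mm left (+y) of the cabinet's centre, 106 mm above the bench. Pressed straight down.
- latch (a joint): Travel of the latch button: 0 up, 0.008 m fully down; it springs back. It releases the drawer from about 0.006 m; 1.5 N to start, about 4.5 N fully down.
- drawer (a joint): Opening: 0 pushed in against the stop, about 0.004 m when latched, 0.14 m fully open. A spring pushes it open (about 5 N shut, 1.6 N open); released, it opens fully in 1 to 2 s and stays. Pushed in to below about 0.003 m the latch snaps in and holds it at about 0.004 m; this needs up to about 10 N.
- drawer_floor (a point): Centre of the drawer's inner floor, 14 mm above the bench, moving with it; axes as the cabinet's. Inside 145 x 145 mm; side and rear walls end 36 mm above this floor, the front panel and the underside of the cabinet's top 68 mm above it. With the drawer open this point is 67 mm in front of the cabinet's front edge.
- drawer_front (a point): Centre of the outer face of the drawer's flat front panel (190 mm wide, 76 mm high, from 6 to 82 mm above the bench; no handle), 44 mm above the bench, moving with the drawer; axes as the cabinet's. Push it shut anywhere near the middle, along the cabinet's +x.
- bottle_a_c (a point): Brown glass bottle with a paper label, 60 mm across, 170 mm high, standing on the bench; point half-way up. Leave alone.
- bottle_b_c (a point): Second such bottle, leave alone.
Things that resemble listed ones, but are neither listed nor needed, are in the scene too. Leave any blue look-alike of the top_tray alone. What is shaped like the part that bears mid_tray_c but turquoise is not meant.

How it is judged:
By the outcome, as a careful person would: the job done as asked, in the order asked, and still so for the second after the job is handed in, with the robot touching nothing.
It also fails if it takes over 64 s, if anything falls off the work surface, if the arm or the gripper's body presses on something with over 40 N, if the wrist force passes 120 N, or if a joint passes its speed limit or range.

## Robot

A 7-joint arm with a two-finger parallel gripper is mounted at the origin on the work surface. World frame = base frame: x ahead of the robot, y to its left, z up, the work surface at z = 0. Lengths are in m, angles in degrees, forces in N, time in s.
With the tool pointing down it reaches from about 0.425 to 0.95 m from the base axis. Payload 4.7 kg.
Tool frame: the origin (TCP) lies midway between the tips of the shut fingers; the grasp point (between the pads) lies 19 mm behind it; z points along the fingers, y is the direction in which the jaws open and shut (so a half turn about z gives the same grasp; the last joint's range is limited). The gripper opens to 85 mm and grips with 20 to 120 N. Pads are 22 mm wide; open, the fingers measure 114 mm over their backs; the gripper's body (76 mm by 85 mm) begins 54 mm behind the grasp point. The pads swing forward as they close: fully open they stand 13 mm farther back than shut.
Start: joints at [66.125, 26.849, -2.785, 87.806, 1.381, 65.374, -4.715], TCP at [0.255, -0.625, 0.211] pointing down, gripper open.
Joint ranges: [-148.3, 148.3], [-19.14, 114.17], [-79.39, 73.82], [5.75, 140.21], [-59.74, 239.74], [12.07, 113.84], [-152.46, 152.46]. Speed limits (degrees/s): [147.25, 147.25, 180, 180, 180, 180, 180].

## Interface

Orientations are given as [roll, pitch, yaw] about the fixed x, y, z axes, in that order (R = Rz(yaw) Ry(pitch) Rx(roll)).
In Python, from bench import bot gives the robot as it stands. Calls block until the motion is done:
- bot.move_to(position, orientation): joint-space move of the TCP to a pose.
- bot.move_l(position, frame=None, feed=0.15, threshold=None): straight line of the TCP; frame=None keeps the orientation; feed is the mean speed in m/s. With threshold (N) it stops when the force on the tool has changed by that much, and returns True; else False.
- bot.move_j(angles): joint-space move.
- bot.open_gripper() and bot.grab(grasp_force=None): open the fingers fully, or close them until they stop; grasp_force is the grip in N (None keeps the last).
- bot.hold(seconds).
- bot.inverse_kinematics(position, orientation): joint angles nearest the present ones, or None.
- bot.state(): the state.
- bot.capture(name): name is "scene" or "side" or "wrist"; returns a dict with "img" (384x512x3 uint8, red, green, blue), "intrinsics" (3x3 intrinsics, pixels), "dist" ([k1, k2, p1, p2, k3] as OpenCV has them; the pictures are not rectified), "extrinsics" (4x4, takes a point from camera to world coordinates); the wrist camera has in their place "hand_eye" (4x4, takes a point from camera to tool coordinates, whose origin is the TCP and whose axes are the flange's). Camera axes: x right, y down, z forward; pixel columns grow to the right and rows downward; lengths in m; the calibration is good to about 2 mm. A picture is of the moment at which its call begins: read the wrist's pose just before it. There is no depth.
A pose or a line that the arm cannot do raises bot.IKError and nothing moves.
- bot.close_job(): hands the job in, once; it reports no verdict.
The state is a dict: "time_s": time; "qpos": joint angles; "joint_velocities": joint speeds; "tau": joint torques, N m; "position": TCP position; "ee_rot": TCP orientation; "force": force on the tool from outside, world axes, zero at the start; "ft_torque": the same for the moment, N m; "finger_gap": finger opening in m.
Only numpy, scipy, OpenCV 4.12 (cv2) and the standard library are available. Lean on these libraries where they do the work, as an engineer would, in place of code of your own. Each camera call takes 0.05 s, during which the arm holds its last target. There are 200 camera calls.

## Working session

There is one attempt and no reset: what is moved stays moved. The work goes in short steps, each a Python script; the robot and the scene stay as the last script left them, time stands still between calls to the robot, and variables do not carry over. Pictures are saved under pics/ and viewed, about 8 in all and at most 12, crops included, and the job is handed in when it is done.

```bash
ls; mkdir -p pics; cat > h.py <<'E'
import numpy as np, cv2, pickle
from bench import bot
def cap(n,save=None):
    c=bot.capture(n)
    if save: 
        cv2.imwrite(f'pics/{save}.png',c['img'][:,:,::-1]); pickle.dump(c,open(f'pics/{save}.pkl','wb'))
    return c
def load(s): return pickle.load(open(f'pics/{s}.pkl','rb'))
def ray(c,uv,T=None):
    T=np.array(c['extrinsics']) if T is None else T
    p=cv2.undistortPoints(np.array(uv,float).reshape(-1,1,2),np.array(c['intrinsics'],float),np.array(c['dist'],float)).reshape(-1,2)
    d=np.c_[p,np.ones(len(p))]@T[:3,:3].T
    return T[:3,3],d
def onz(c,uv,z,T=None):
    o,d=ray(c,uv,T); z=np.asarray(z,float)
    return o+d*((z-o[2])/d[:,2])[:,None]
def proj(c,P,T=None):
    T=np.array(c['extrinsics']) if T is None else T
    Ti=np.linalg.inv(T)
    return cv2.projectPoints(np.array(P,float).reshape(-1,3),cv2.Rodrigues(Ti[:3,:3])[0],Ti[:3,3],np.array(c['intrinsics'],float),np.array(c['dist'],float))[0].reshape(-1,2)
E
python3 - <<'E'
from h import *
s=cap('scene','scene0'); d=cap('side','side0')
cv2.imwrite('pics/both0.png',cv2.resize(np.vstack([s['img'],d['img']])[:,:,::-1],None,fx=.78,fy=.78))
for c in(s,d): print(np.round(c['extrinsics'],3).tolist(),np.round(c['intrinsics'],1).tolist(),c['dist'])
print(bot.state())
E
```

```text
pics
[[-0.845, 0.368, -0.388, 0.975], [0.535, 0.58, -0.614, 0.758], [-0.001, -0.726, -0.687, 0.855], [0.0, 0.0, 0.0, 1.0]] [[392.6, 0.0, 254.9], [0.0, 392.6, 192.0], [0.0, 0.0, 1.0]] [0.03388048 0.         0.         0.         0.        ]
[[-0.72, -0.5, 0.481, 0.107], [-0.694, 0.508, -0.51, 0.579], [0.01, -0.701, -0.713, 0.78], [0.0, 0.0, 0.0, 1.0]] [[347.0, 0.0, 249.9], [0.0, 347.0, 184.0], [0.0, 0.0, 1.0]] [-0.07709188  0.          0.          0.          0.        ]
{'time_s': 0.1, 'qpos': array([66.12654306, 26.89383121, -2.7856015 , 87.86744917,  1.37985065,
       65.37348401, -4.71491565]), 'joint_velocities': array([-0.10670275, -0.07047494, -0.00635688, -0.18653957,  0.04648973,
        0.06863653,  0.02396822]), 'tau': array([ 1.51264157e-03, -5.11516356e+01, -4.64797835e-02, -2.38390160e+01,
        1.08500847e-02,  4.36123737e-03,  9.53807785e-06]), 'position': array([ 0.25505338, -0.62435574,  0.21004874]), 'ee_rot': array([-1.79898754e+02,  1.99485707e-03,  2.22205684e+01]), 'force': array([-0.0837036 ,  1.00551925, -0.35071843]), 'ft_torque': array([-0.01008796, -0.03352748, -0.04044012]), 'finger_gap': 0.08543392765874097}
```

View pics/scene0.png

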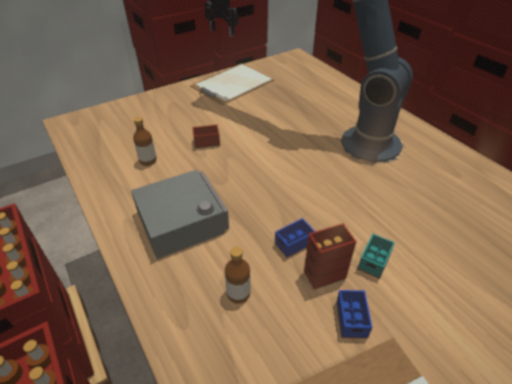

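View pics/side0.png

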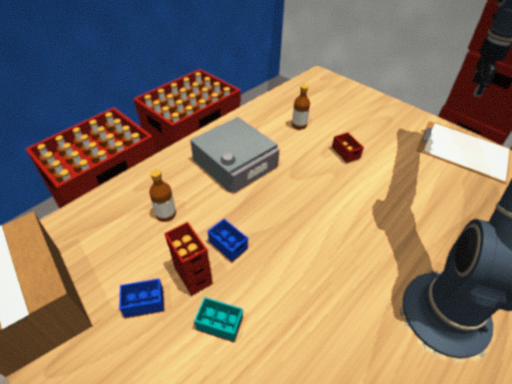

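The scene picture shows the cabinet with its button at about (206,207), the pile's top at about (331,240) and the lone red tray at (206,136). In the side picture the button is at (228,158), the pile's top at (187,238) and the lone tray at (347,147). Blue and turquoise look-alikes stand around the pile. Next I get coarse positions and then use the wrist camera.

```bash
cat >> h.py <<'E'
def tri(c1,p1,c2,p2):
    o1,d1=ray(c1,[p1]);o2,d2=ray(c2,[p2]);d1=d1[0];d2=d2[0]
    st=np.linalg.lstsq(np.c_[d1,-d2],o2-o1,rcond=None)[0]
    a=o1+st[0]*d1;b=o2+st[1]*d2
    return (a+b)/2,np.linalg.norm(a-b)
E
python3 - <<'E'
from h import *
s=load('scene0');d=load('side0')
print('btn',tri(s,(206,206),d,(228,158)), onz(s,[(206,206)],.106),onz(d,[(228,158)],.106))
print('cab top corners side',onz(d,[(192,149),(233,171),(278,150),(236,121)],.09))
print('cab top corners scene',onz(s,[(134,190),(197,171),(228,215),(152,233)],.09))
print('pile top',onz(s,[(331,240)],.156),onz(d,[(187,238)],.156),tri(s,(331,240),d,(187,238)))
print('lone',onz(s,[(206,130)],.056),onz(d,[(347,143)],.056))
z=lambda c,x,y,w,h:cv2.resize(c['img'][y:y+h,x:x+w,::-1],(400,300),interpolation=cv2.INTER_CUBIC)
cv2.imwrite('pics/z1.png',np.vstack([np.hstack([z(s,270,205,100,75),z(d,145,215,100,75)]),np.hstack([z(s,120,160,120,90),z(d,180,110,120,90)])]))
E
```

```text
btn (array([0.68949597, 0.05743054, 0.09846094]), np.float64(0.0009321946347110366)) [[0.69227267 0.06378137 0.106     ]] [[0.68275014 0.06377128 0.106     ]]
cab top corners side [[ 0.80675763  0.10063109  0.09      ]
 [ 0.64469243  0.08071464  0.09      ]
 [ 0.61355541 -0.08295357  0.09      ]
 [ 0.8157896  -0.09923135  0.09      ]]
cab top corners scene [[ 0.82959967 -0.11778375  0.09      ]
 [ 0.64145568 -0.09732317  0.09      ]
 [ 0.65208886  0.11057095  0.09      ]
 [ 0.84648328  0.06148336  0.09      ]]
pile top [[0.51918668 0.36121448 0.156     ]] [[0.51168668 0.3479858  0.156     ]] (array([0.51394333, 0.35114387, 0.14910127]), np.float64(0.010846541312069602))
lone [[ 0.49981798 -0.32075279  0.056     ]] [[ 0.49760835 -0.3074138   0.056     ]]
```

View pics/z1.png

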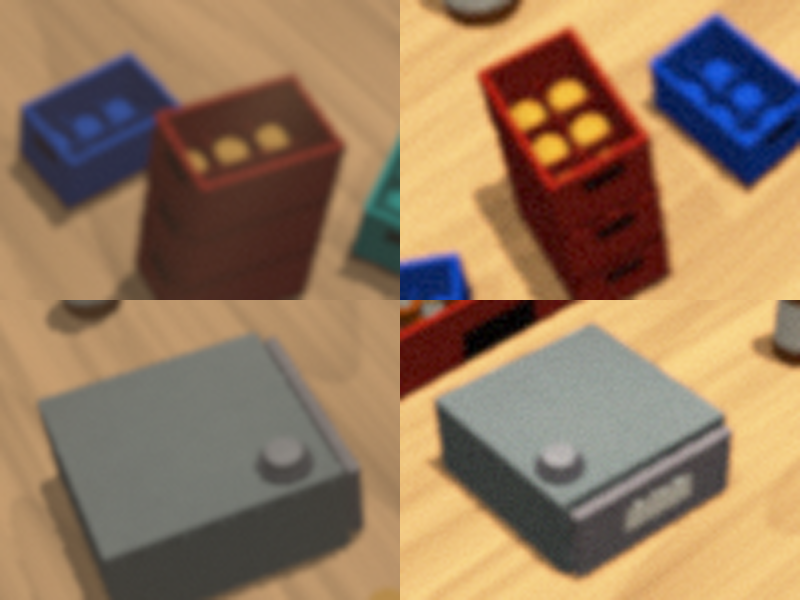

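```bash
python3 - <<'E'
from h import *
s=load('scene0');d=load('side0')
np.set_printoptions(precision=4,suppress=True)
P1=[(309.5,233.75),(343.25,224.5),(355.5,241.25),(321.25,252)];P2=[(165,233.25),(188,223),(207.5,250),(183.25,262.5)]
print(onz(s,P1,.156),onz(s,P1,.156).mean(0));print(onz(d,P2,.156),onz(d,P2,.156).mean(0))
C1=[(132,190.9),(197.4,170.5),(224.4,211),(152.4,237.4)];C2=[(237,117.5),(277.5,144.5),(231.6,173.6),(191.1,140.9)]
print(onz(s,C1,.09),onz(s,C1,.09).mean(0));print(onz(d,C2,.09),onz(d,C2,.09).mean(0))
print(onz(s,[(204.9,205.6)],.106),onz(d,[(228,157.1)],.106))
print(bot.capture('wrist')['hand_eye'],bot.capture('wrist')['intrinsics'])
for p,y in [((.60,.06,.33),0),((.48,.35,.40),0),((.69,.06,.2),0)]:
  for yaw in (0,180,90,-90): print(p,yaw,bot.inverse_kinematics(p,[180,0,yaw]))
E
```

```text
[[0.5491 0.3201 0.156 ]
 [0.4636 0.3402 0.156 ]
 [0.4744 0.3938 0.156 ]
 [0.56   0.3761 0.156 ]] [0.5118 0.3576 0.156 ]
[[0.5566 0.3743 0.156 ]
 [0.5426 0.32   0.156 ]
 [0.4562 0.3371 0.156 ]
 [0.4688 0.3928 0.156 ]] [0.506 0.356 0.156]
[[ 0.8357 -0.1172  0.09  ]
 [ 0.6394 -0.0988  0.09  ]
 [ 0.653   0.0925  0.09  ]
 [ 0.8511  0.0758  0.09  ]] [ 0.7448 -0.0119  0.09  ]
[[ 0.8282 -0.1162  0.09  ]
 [ 0.6323 -0.1024  0.09  ]
 [ 0.6397  0.0911  0.09  ]
 [ 0.8401  0.077   0.09  ]] [ 0.7351 -0.0126  0.09  ]
[[0.6941 0.0609 0.106 ]] [[0.6857 0.061  0.106 ]]
[[-0.0005 -0.9545 -0.2982  0.0761]
 [ 1.     -0.0003 -0.0009 -0.0006]
 [ 0.0007 -0.2982  0.9545 -0.1631]
 [ 0.      0.      0.      1.    ]] [[310.4738   0.     257.1085]
 [  0.     310.4738 190.1592]
 [  0.       0.       1.    ]]
(0.6, 0.06, 0.33) 0 [  16.5155   19.0586  -34.9992   87.0928   11.0671   77.3379 -109.4364]
(0.6, 0.06, 0.33) 180 [ 28.9475  23.847  -54.3325  86.4263  19.4997  79.7312  63.4568]
(0.6, 0.06, 0.33) 90 [ 22.4488  20.8845 -43.7609  86.7646  14.5886  78.2101 -22.4155]
(0.6, 0.06, 0.33) -90 [ 35.4618  28.9414 -67.2414  86.1145  26.7378  82.6765 147.3995]
(0.48, 0.35, 0.4) 0 [ -55.0216   13.399    19.0414   83.6823   -4.3627   83.6458 -125.9788]
(0.48, 0.35, 0.4) 180 [  5.169   25.5391 -67.2707  80.2504  23.4327  89.3482  29.7907]
(0.48, 0.35, 0.4) 90 [  8.3259  29.6506 -75.9334  80.1115  28.6922  91.7645 -64.6255]
(0.48, 0.35, 0.4) -90 [  5.169   25.5391 -67.2707  80.2504  23.4327  89.3482 119.7907]
(0.69, 0.06, 0.2) 0 [   7.3457   31.0015  -23.9215   84.8822   13.1245   66.8911 -108.7008]
(0.69, 0.06, 0.2) 180 [ 21.7197  37.1407 -48.5473  83.933   28.4575  71.7473  60.0183]
(0.69, 0.06, 0.2) 90 [ 18.322   35.0991 -42.2004  84.1491  24.2524  70.1029 -26.9657]
(0.69, 0.06, 0.2) -90 [ 29.9654  45.6472 -67.6818  83.4381  42.3564  79.0546 140.5658]
```

```bash
cat >> h.py <<'E'
from scipy.spatial.transform import Rotation as Rot
def wristT(c,st):
    T=np.eye(4);T[:3,:3]=Rot.from_euler('xyz',st['ee_rot'],degrees=True).as_matrix();T[:3,3]=st['position']
    return T@np.array(c['hand_eye'])
def wcap(save):
    st=bot.state();c=bot.capture('wrist');c['extrinsics']=wristT(c,st)
    cv2.imwrite(f'pics/{save}.png',c['img'][:,:,::-1]); pickle.dump(c,open(f'pics/{save}.pkl','wb'));return c
E
python3 - <<'E'
from h import *
st=bot.state()
bot.move_l([.255,-.625,.34],feed=.25)
print(bot.state()['time_s'])
bot.move_to([.68,.01,.33],[180,0,176])
print(bot.state()['time_s'],bot.state()['position'],bot.state()['ee_rot'],bot.state()['qpos'])
bot.hold(.2); wcap('w1'); print(bot.state()['position'])
E
```

```text
0.8667
3.5667 [0.68016511 0.00850769 0.32986532] [-1.79962986e+02 -4.14031929e-03  1.75869680e+02] [ 23.91049045  29.71682883 -45.24686598  75.65786072  20.80880751
  82.95375962  65.88601472]
[0.6800457  0.00949876 0.32997028]
```

View pics/w1.png

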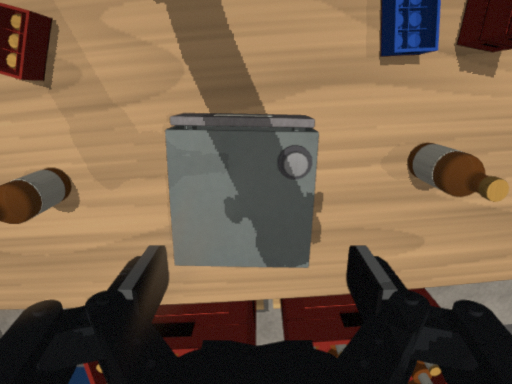

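The wrist picture shows the cabinet top with corners at about (168,130), (318,130), (310,266) and (174,266), and the button at (296,162). A bottle stands on each side. Now I fit the edges and the button at sub-pixel level.

```bash
cat >> h.py <<'E'
def edge(c,a,b,r=7,chan=None,n=40,m=.12):
    g=cv2.GaussianBlur(c['img'],(0,0),.8).astype(np.float32)
    g=g if chan is None else g[:,:,chan:chan+1]
    a=np.array(a,float);b=np.array(b,float);t=(b-a)/np.linalg.norm(b-a);nn=np.array([-t[1],t[0]])
    s=np.arange(-r,r+.01,.25);pts=[]
    for k in np.linspace(m,1-m,n):
        q=(a+(b-a)*k+s[:,None]*nn).astype(np.float32)
        v=cv2.remap(g,q[:,:1],q[:,1:],cv2.INTER_LINEAR).reshape(len(s),-1)
        G=np.abs(np.gradient(v,axis=0)).sum(1); i=G.argmax()
        pts.append(q[i])
    pts=np.array(pts); 
    for _ in range(4):
        l=cv2.fitLine(pts.astype(np.float32),cv2.DIST_HUBER,0,.01,.01).ravel()
        e=(pts-l[2:])@np.array([-l[1],l[0]]);k=abs(e)<max(1,2*np.median(abs(e)))
        pts=pts[k]
    return l,len(pts)
def quad(c,C,**k):
    L=[edge(c,C[i],C[(i+1)%4],**k) for i in range(4)]
    out=[]
    for i in range(4):
        l,m=L[i-1][0],L[i][0]
        s=np.linalg.solve(np.c_[l[:2],-m[:2]],m[2:]-l[2:]);out.append(l[2:]+s[0]*l[:2])
    return np.array(out),[x[1] for x in L]
E
python3 - <<'E'
from h import *
np.set_printoptions(precision=4,suppress=True)
c=load('w1')
C,n=quad(c,[(168,130),(318,130),(310,266),(174,266)]);print(C,n)
P=onz(c,C,.09);print(P,P.mean(0));
for i in range(4): e=P[(i+1)%4]-P[i];print(np.linalg.norm(e),np.degrees(np.arctan2(e[1],e[0])))
x,y=270,140;b=c['img'][y:y+50,x:x+55].astype(int).sum(2);
m=(b>np.percentile(b,88)).astype(np.uint8)
k,lab,stt,cen=cv2.connectedComponentsWithStats(m);i=1+stt[1:,4].argmax();ctr=cen[i]+[x,y];print(stt[i],ctr,onz(c,[ctr],.106))
I=cv2.resize(c['img'][120:280,150:340,::-1],None,fx=4,fy=4,interpolation=cv2.INTER_CUBIC)[:,:760]
f=lambda p:tuple(int(v) for v in (np.array(p)-[150,120]+.5)*4)
for p in C: cv2.circle(I,f(p),4,(0,0,255),1)
cv2.circle(I,f(ctr),3,(0,0,255),-1)
cv2.imwrite('pics/z2.png',I[:600])
E
```

```text
[[164.3316 133.4777]
 [319.213  124.6589]
 [308.3422 267.9521]
 [173.697  265.2572]] [16, 23, 40, 38]
[[ 0.6439 -0.108   0.09  ]
 [ 0.6472  0.0922  0.09  ]
 [ 0.8555  0.0737  0.09  ]
 [ 0.837  -0.1254  0.09  ]] [ 0.7459 -0.0169  0.09  ]
0.20024015873111434 89.06263930358982
0.20914348518584827 -5.065949386671819
0.20001267620612317 -95.3138452560732
0.1938620152278756 174.84826094560208
[ 46  29   9  18 134] [320.3358 177.5672] [[0.7131 0.0896 0.106 ]]
```

View pics/z2.png

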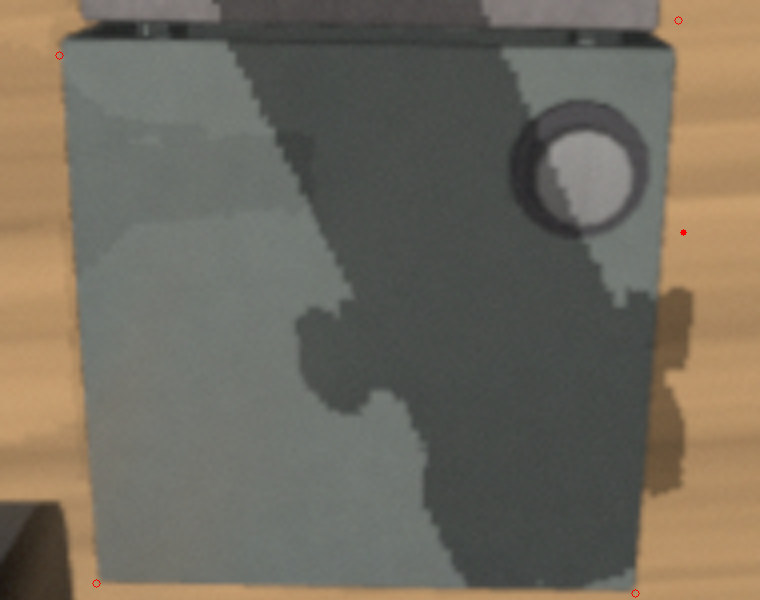

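The red fit marks show that the front-edge fit caught a shadow line. The true front corners are at about (165,129.5) and (317.5,132), and the disc centre is at (295.5,163.8). The side and back edges fitted well and give a yaw of about -5.2°. I check these and then press.

```bash
python3 - <<'E'
from h import *
np.set_printoptions(precision=4,suppress=True)
c=load('w1')
P=onz(c,[(165,129.3),(317.5,131.8),(308.3422,267.9521),(173.697,265.2572)],.09);print(P,P.mean(0))
for i in range(4): e=P[(i+1)%4]-P[i];print(np.linalg.norm(e),np.degrees(np.arctan2(e[1],e[0])))
b=onz(c,[(295.5,163.8)],.106);print(b)
for yaw in(-4.8,-5.2):
  R=Rot.from_euler('z',yaw,degrees=True).as_matrix();print(P.mean(0)+R@[-.06,.07,.016])
# tray pile coarse check on bottles
print(bot.state()['time_s'])
E
```

```text
[[ 0.6387 -0.1063  0.09  ]
 [ 0.6562  0.0898  0.09  ]
 [ 0.8555  0.0737  0.09  ]
 [ 0.837  -0.1254  0.09  ]] [ 0.7468 -0.017   0.09  ]
0.19692951051809804 84.90070631056713
0.20000405409429264 -4.616824761618371
0.20001270013921188 -95.31386739929044
0.1992528157221124 174.4988076236182
[[0.6927 0.0581 0.106 ]]
[0.6929 0.0577 0.106 ]
[0.6934 0.0581 0.106 ]
3.8167
```

```bash
python3 - <<'E'
from h import *
np.set_printoptions(precision=4,suppress=True)
bot.grab(30)
bot.move_to([.693,.058,.125],[180,0,175])
bot.hold(.2);s=bot.state();print(s['time_s'],s['position'],s['force'],s['finger_gap'])
r=bot.move_l([.693,.058,.095],feed=.03,threshold=8)
s=bot.state();print(r,s['time_s'],s['position'],s['force'])
if s['position'][2]<.1005:
    bot.hold(.3)
    bot.move_l([.693,.058,.15],feed=.15)
    s=bot.state();print(s['time_s'],s['position'],s['force'])
    bot.move_l([.66,.12,.33],feed=.25)
    bot.open_gripper()
    bot.move_to([.48,.355,.33],[180,0,168]); bot.hold(.2); wcap('w2'); d=cap('side','side1')
    print(bot.state()['time_s'],bot.state()['position'])
    I=np.vstack([load('w2')['img'][:300],d['img'][:300]])[:,:,::-1];cv2.imwrite('pics/z3.png',I)
E
```

```text
5.6333 [0.6943 0.0576 0.1272] [-0.285  -0.4374 -0.3909] -3.2865142986412584e-05
False 6.7833 [0.6932 0.0581 0.0953] [-0.5266  0.6018 -0.6076]
7.6 [0.6928 0.0578 0.1499] [ 0.8646 -0.2313  0.2299]
10.7417 [0.4808 0.3543 0.3298]
```

View pics/z3.png

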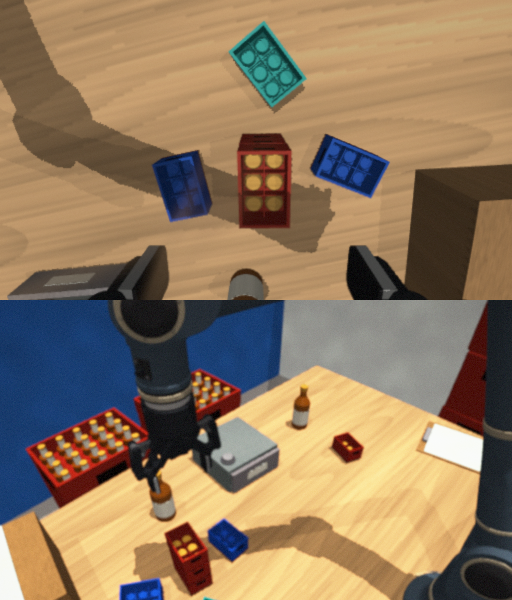

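The wrist view shows the pile's top rim at about (238..291, 149..227). In the side view the drawer is still shut. The press went down to z=0.095 with no contact force, so the fingers didn't meet the button. I go back, take a picture at the bottom of the stroke and find out why.

```bash
python3 - <<'E'
from h import *
np.set_printoptions(precision=4,suppress=True)
bot.grab(30)
bot.move_to([.693,.058,.125],[180,0,175])
bot.hold(.1);s=bot.state();print(s['time_s'],s['position'],s['force'],s['finger_gap'],s['ee_rot'])
a=wcap('w3a');d0=cap('side','s3a');e0=cap('scene','e3a')
for z in (.112,.105,.100):
    r=bot.move_l([.693,.058,z],feed=.05,threshold=6)
    s=bot.state();print(r,s['time_s'],s['position'],s['force'],s['finger_gap'])
    if r: break
d=cap('side','s3b');e=cap('scene','e3b')
z=lambda c,x,y,w,h:cv2.resize(c['img'][y:y+h,x:x+w,::-1],(400,300),interpolation=cv2.INTER_CUBIC)
cv2.imwrite('pics/z4.png',np.vstack([np.hstack([z(a,130,120,240,180),z(d0,180,90,120,90)]),np.hstack([z(e,140,150,120,90),z(d,180,90,120,90)])]))
print(bot.state()['time_s'],bot.state()['force'])
E
```

```text
13.1583 [0.6931 0.0602 0.1263] [ 0.2175 -0.9061  0.5684] 0.00020441214724848563 [179.9375   0.0944 175.1564]
False 13.7167 [0.6926 0.0578 0.1112] [-0.9424  1.0904 -0.0311] 0.00020536034893211245
False 14.0083 [0.6927 0.0579 0.1045] [-0.6396 -0.2177  0.498 ] -9.012805104083092e-05
False 14.2583 [0.6928 0.0578 0.0996] [-0.1928  0.3654  0.9369] -0.0001049407652927817
14.3583 [-0.66   -0.3949 -0.5764]
```

View pics/z4.png

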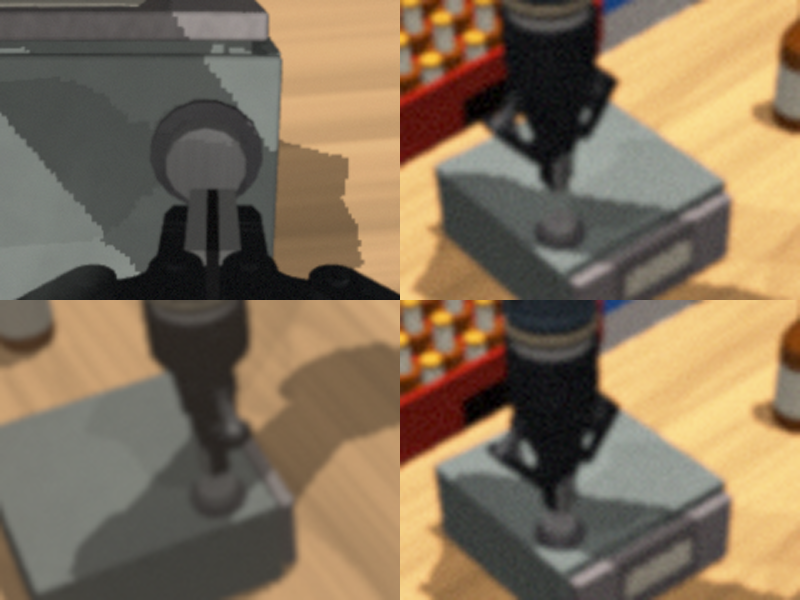

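The crops show the shut finger tips centred over the button, but only about touching its top at a reported z of 0.0996. So the real tips end higher than the reported TCP. I keep going down in small force-guarded steps.

```bash
python3 - <<'E'
from h import *
np.set_printoptions(precision=4,suppress=True)
z=.0996
while z>.075:
    z-=.0015
    bot.move_l([.693,.058,z],feed=.03)
    F=[]
    for _ in range(2): bot.hold(.02);F.append(bot.state()['force'][2])
    s=bot.state();print('%.4f %.2f | %.4f %.2f'%(z,s['time_s'],s['position'][2],np.mean(F)))
    if np.mean(F)>9: break
d=cap('side','s4');e=cap('scene','e4')
print(bot.state()['time_s'],np.abs(d['img'].astype(int)-load('s3b')['img']).sum(2)[150:260,180:330].mean())
zz=lambda c,x,y,w,h:cv2.resize(c['img'][y:y+h,x:x+w,::-1],(400,300),interpolation=cv2.INTER_CUBIC)
cv2.imwrite('pics/z5.png',np.hstack([zz(e,120,130,160,120),zz(d,170,90,160,120)]))
E
```

```text
0.0981 14.64 | 0.0981 -0.19
0.0966 14.93 | 0.0965 0.71
0.0951 15.21 | 0.0950 -0.26
0.0936 15.49 | 0.0935 0.32
0.0921 15.78 | 0.0920 0.11
0.0906 16.06 | 0.0905 -0.41
0.0891 16.34 | 0.0890 0.89
0.0876 16.62 | 0.0875 0.16
0.0861 16.91 | 0.0861 -0.75
0.0846 17.19 | 0.0846 0.58
0.0831 17.48 | 0.0829 1.59
0.0816 17.76 | 0.0818 2.48
0.0801 18.04 | 0.0802 4.06
0.0786 18.32 | 0.0787 4.15
0.0771 18.61 | 0.0777 6.37
0.0756 18.89 | 0.0775 12.28
18.9917 40.35006060606061
```

```bash
python3 - <<'E'
from h import *
np.set_printoptions(precision=3,suppress=True)
c=load('w3a')
for z in (.0,-.01,-.02,-.03,-.04): print(z,proj(c,[[0,0,z]],np.array(c['hand_eye'])), proj(c,[[.011,0,z]],np.array(c['hand_eye'])))
bot.move_l([.693,.058,.16],feed=.2)
bot.hold(.6)
d=cap('side','s5');e=cap('scene','e5');print(bot.state()['time_s'])
zz=lambda c,x,y,w,h:cv2.resize(c['img'][y:y+h,x:x+w,::-1],(400,300),interpolation=cv2.INTER_CUBIC)
w=load('w2')
cv2.imwrite('pics/z5.png',np.vstack([np.hstack([zz(e,120,130,160,120),zz(d,170,90,160,120)]),np.hstack([zz(w,200,120,132,99),zz(w,200,140,132,99)])]))
E
```

```text
0.0 [[256.237 232.734]] [[256.21  214.981]]
-0.01 [[256.204 240.59 ]] [[256.174 221.991]]
-0.02 [[256.166 249.37 ]] [[256.133 229.85 ]]
-0.03 [[256.124 259.247]] [[256.087 238.72 ]]
-0.04 [[256.076 270.432]] [[256.035 248.806]]
20.2667
```

View pics/z5.png

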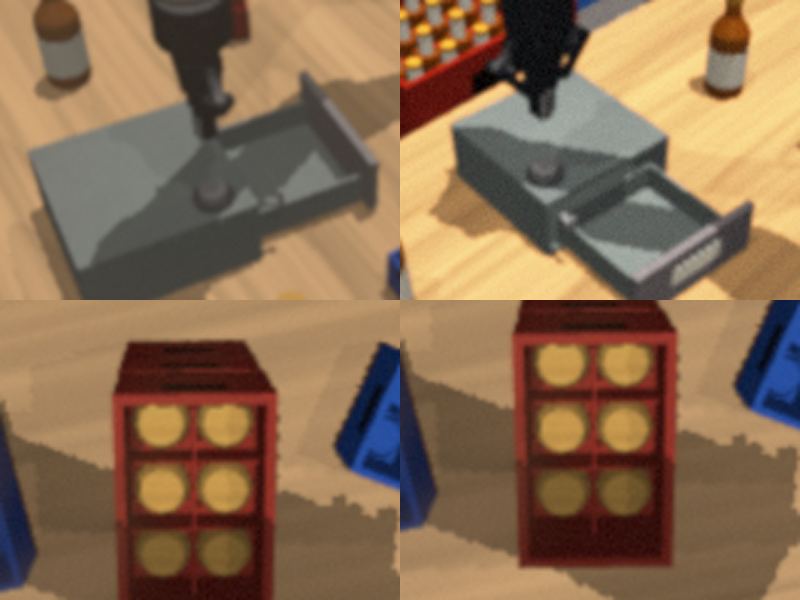

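The drawer is fully open. Force and picture agree that the real finger tips end 20 mm short of the reported TCP, so I add this offset from here on. In the wrist crop the pile's rim corners are at about (237,150.5), (290.3,150.5), (289.6,227) and (238.4,227).

```bash
python3 - <<'E'
from h import *
np.set_printoptions(precision=4,suppress=True)
c=load('w2')
C,n=quad(c,[(236.8,150.2),(290.3,150.2),(289.6,227),(238.4,227)],r=3);print(C,n)
for Q in (C,np.array([(236.8,150.2),(290.3,150.2),(289.6,227),(238.4,227)])):
    P=onz(c,Q,.156);print(P.mean(0))
    print([(round(float(np.linalg.norm(e)),4),round(float(np.degrees(np.arctan2(e[1],e[0]))),2)) for e in (P[(i+1)%4]-P[i] for i in range(4))])
print('bottle',onz(c,[(246,278)],.17))
# drawer: panel top edge and floor seen in side/scene
R=Rot.from_euler('z',-5.0,degrees=True).as_matrix();o=np.array([.7468,-.017,0])
print('floor',o+R@[-.167,0,.014]);
for n in('s5','e5'):
    q=load(n);print(proj(q,[o+R@[-.2395-.012,y,.082] for y in(-.095,.095)]))
E
```

```text
[[237.0598 150.45  ]
 [291.6302 150.45  ]
 [288.7457 227.75  ]
 [238.6617 227.75  ]] [38, 34, 40, 28]
[0.5115 0.3559 0.156 ]
[(0.0597, 77.82), (0.0922, -12.42), (0.0593, -102.23), (0.0921, 167.88)]
[0.5108 0.3557 0.156 ]
[(0.0586, 77.82), (0.0915, -10.89), (0.0605, -102.23), (0.0914, 167.87)]
bottle [[0.6103 0.3128 0.17  ]]
floor [ 0.5804 -0.0024  0.014 ]
[[311.5658 170.3266]
 [264.3385 201.6791]]
[[242.176  157.3808]
 [271.3907 194.2871]]
```

```bash
python3 - <<'E'
from h import *
np.set_printoptions(precision=4,suppress=True)
x,y=.5113,.3558
bot.move_l([.67,.09,.26],feed=.25)
bot.open_gripper()
bot.move_to([x,y,.22],[180,0,167.8]); bot.hold(.15)
r=bot.move_l([x,y,.097],feed=.08,threshold=6)
s=bot.state();print(r,s['time_s'],s['position'],s['force'],s['finger_gap'],s['ee_rot'])
if not r:
    bot.grab(40); s=bot.state();print(s['time_s'],s['position'],s['force'],s['finger_gap'])
    if s['finger_gap']>.05:
        bot.move_l([x,y,.125],feed=.04);bot.move_l([x,y,.25],feed=.15); bot.hold(.1)
        s=bot.state();print(s['time_s'],s['position'],s['force'],s['finger_gap'])
w=wcap('w6');d=cap('side','s6');e=cap('scene','e6')
zz=lambda c,x,y,w,h:cv2.resize(c['img'][y:y+h,x:x+w,::-1],(400,300),interpolation=cv2.INTER_CUBIC)
cv2.imwrite('pics/z6.png',np.vstack([np.hstack([zz(e,240,130,180,135),zz(d,90,120,240,180)]),np.hstack([zz(w,100,140,320,240),zz(w,0,0,512,384)])]))
E
```

```text
False 24.6667 [0.5116 0.3561 0.0975] [ 0.0807 -0.2479 -0.5663] 0.08534738202053119 [179.9567   0.0406 167.7959]
25.025 [0.5116 0.3561 0.0975] [-0.3331 -0.1838  3.1779] 0.05943872265111486
26.9583 [0.5109 0.3552 0.2486] [ 0.4559  0.5921 -2.1362] 0.05957940433102457
```

View pics/z6.png

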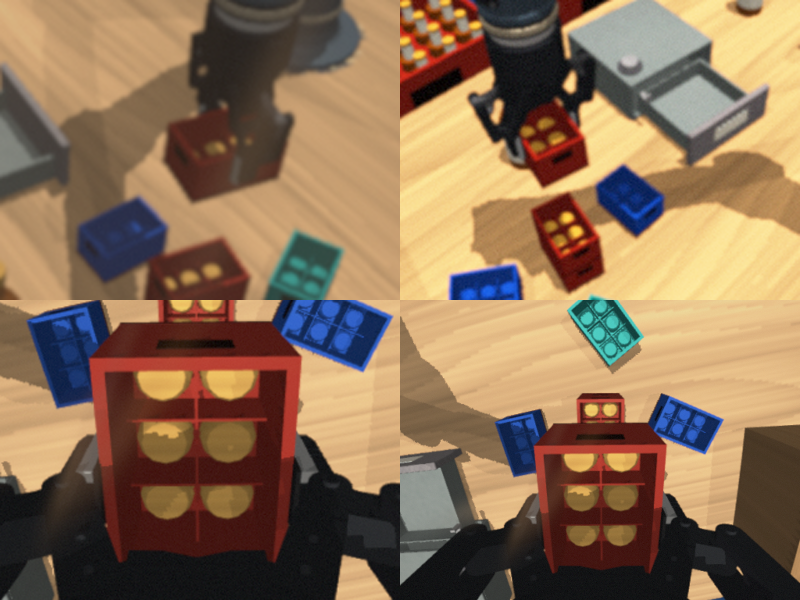

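Only the top tray is in the gripper, level, with a gap of 59.6 mm. The two lower trays stand undisturbed at about (567,240) in the side crop, and the drawer is open. Now I set it down in the drawer.

```bash
python3 - <<'E'
from h import *
np.set_printoptions(precision=4,suppress=True)
x,y=.5795,-.0023
bot.move_to([x,y,.25],[180,0,175]); bot.hold(.15)
s=bot.state();print(s['time_s'],s['position'],s['force'],s['ee_rot'],s['finger_gap'])
r=bot.move_l([x,y,.035],feed=.12,threshold=8)
s=bot.state();print(r,s['time_s'],s['position'],s['force'],s['finger_gap'])
if not r:
    bot.hold(.2)
    z=.0145
    bot.move_l([x,y,z],feed=.05)
    while z>.006:
        F=[]
        for _ in range(3): bot.hold(.02);F.append(bot.state()['force'][2])
        print('%.4f %.2f'%(z,np.mean(F)))
        if np.mean(F)>1: break
        z-=.001; bot.move_l([x,y,z],feed=.02)
s=bot.state();print(s['time_s'],s['position'],s['force'],s['finger_gap'])
w=wcap('w7');d=cap('side','s7')
E
```

```text
28.625 [ 0.5795 -0.0004  0.2502] [ 0.3892  0.0404 -3.1941] [179.9677   0.0154 175.1669] 0.059474879800142356
False 30.5667 [ 0.58   -0.0023  0.0356] [-0.4519  0.0174 -1.4693] 0.059759485341285896
0.0145 -1.22
0.0135 -2.26
0.0125 -2.07
0.0115 -1.18
0.0105 4.75
32.575 [ 0.5801 -0.0023  0.0115] [-0.4661 -1.1017  4.856 ] 0.05960573140692637
```

```bash
python3 - <<'E'
from h import *
np.set_printoptions(precision=4,suppress=True)
bot.open_gripper()
s=bot.state();print(s['time_s'],s['position'],s['force'],s['finger_gap'])
bot.move_l([.5800,-.0023,.05],feed=.06)
bot.move_l([.5800,-.0023,.17],feed=.2);bot.hold(.1)
w=wcap('w8');d=cap('side','s8');print(bot.state()['time_s'])
zz=lambda c,x,y,w,h:cv2.resize(c['img'][y:y+h,x:x+w,::-1],(400,300),interpolation=cv2.INTER_CUBIC)
cv2.imwrite('pics/z8.png',np.vstack([np.hstack([zz(w,56,40,400,300),zz(d,170,90,160,120)])]))
for p in ((.458,.0083,.17),(.458,.0083,.02)): print(bot.inverse_kinematics(p,[180,0,175]))
E
```

```text
33.0583 [ 0.5794 -0.0023  0.0104] [0.0461 0.4343 0.0502] 0.08498560937434518
34.8167
[ 38.6364  15.7292 -51.9799 116.7043  15.2221  54.4281  63.7274]
[ 26.8953  28.9818 -40.9744 124.3285  31.617   37.305   48.5801]
```

View pics/z8.png

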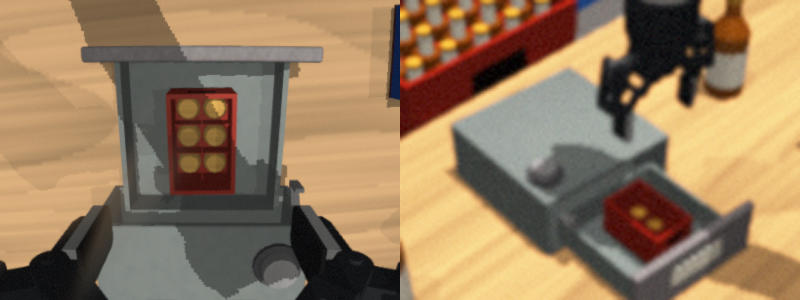

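The tray stands flat and central in the drawer, and the panel's top outer edge is at about (258,86) in the wrist picture. Next I push it shut.

```bash
python3 - <<'E'
from h import *
np.set_printoptions(precision=4,suppress=True)
w=load('w8');f=onz(w,[(258,86)],.082)[0]
R=Rot.from_euler('z',-5.0,degrees=True).as_matrix();o=np.array([.7468,-.017,0])
k=(R.T@(f-o))[0];print('panel face cab-x',k,f)
P=lambda a,z=.02:(o+R@[a,0,0])[:2].tolist()+[z]
bot.grab(30)
a0=-.29
bot.move_to(P(a0,.17),[180,0,175])
bot.move_l(P(a0),feed=.15);bot.hold(.1)
s=bot.state();print(s['time_s'],s['position'],s['force'],s['finger_gap'])
bot.move_l(P(-.262),feed=.05)
r=bot.move_l(P(-.15),feed=.06,threshold=15)
s=bot.state();print(r,s['time_s'],(R.T@(s['position']-o))[0],s['force'])
r2=bot.move_l(P(-.108),feed=.025,threshold=18) if not r else None
s=bot.state();print(r2,s['time_s'],(R.T@(s['position']-o))[0],s['force'])
d=cap('side','s9')
E
```

```text
panel face cab-x -0.25130999689340294 [0.4965 0.0058 0.082 ]
37.3917 [0.4587 0.0083 0.0208] [-0.6545 -0.005   0.0164] 3.491172192067303e-05
False 40.1167 -0.14979097859872265 [-3.7333 -0.6654  5.0202]
True 41.2667 -0.12493486002105421 [-4.7522  0.0627  7.3018]
```

```bash
python3 - <<'E'
from h import *
np.set_printoptions(precision=4,suppress=True)
R=Rot.from_euler('z',-5.0,degrees=True).as_matrix();o=np.array([.7468,-.017,0])
P=lambda a,z=.02:(o+R@[a,0,0])[:2].tolist()+[z]
a=-.125
while a<-.112:
    a+=.0015; bot.move_l(P(a),feed=.02)
    F=[]
    for _ in range(2): bot.hold(.03);F.append(bot.state()['force'])
    F=np.mean(F,0);s=bot.state();print('%.4f %.4f %.2f'%(a,(R.T@(s['position']-o))[0],s['time_s']),F)
    if F[0]<-20: break
a-=.006;bot.move_l(P(a),feed=.03);bot.hold(.1);s=bot.state();print(s['time_s'],s['force'])
bot.move_l(P(a-.02),feed=.06);bot.hold(.2);s=bot.state();print(s['time_s'],s['force'])
w=wcap('w10');d=cap('side','s10')
zz=lambda c,x,y,w,h:cv2.resize(c['img'][y:y+h,x:x+w,::-1],(400,300),interpolation=cv2.INTER_CUBIC)
cv2.imwrite('pics/z10.png',np.hstack([zz(w,56,40,400,300),zz(d,170,90,160,120)]))
E
```

```text
-0.1235 -0.1244 41.67 [-6.0436 -0.4063  4.9087]
-0.1220 -0.1244 41.98 [-10.323   -0.3246   8.5728]
-0.1205 -0.1246 42.30 [-14.1791  -0.5531  12.2159]
-0.1190 -0.1247 42.62 [-17.9119  -0.8658  15.467 ]
-0.1175 -0.1248 42.93 [-21.5776   0.0416  16.9085]
43.3833 [-5.316   0.876   5.4476]
44.0667 [ 0.6829  0.9979 -0.2031]
```

View pics/z10.png

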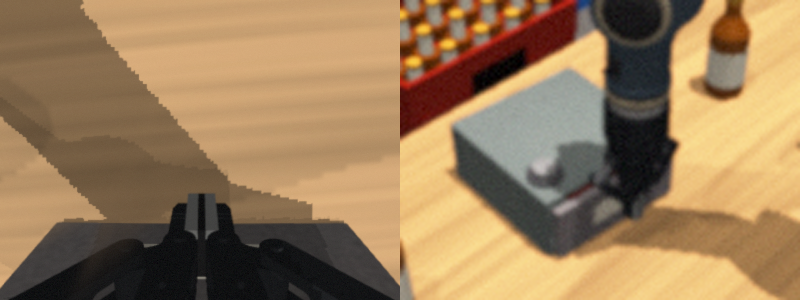

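The side crop shows the panel nearly shut, with a dark red spot at about image (242,165) on the edge, partly hidden by the gripper. When I backed off, the drawer didn't follow the fingers. I rise and measure the panel against the cabinet edge with the wrist camera before deciding.

```bash
python3 - <<'E'
from h import *
np.set_printoptions(precision=4,suppress=True)
R=Rot.from_euler('z',-5.0,degrees=True).as_matrix();o=np.array([.7468,-.017,0])
P=lambda a,z=.02:(o+R@[a,0,0])[:2].tolist()+[z]
bot.move_l(P(-.165),feed=.1);bot.move_l(P(-.165,.24),feed=.3);bot.hold(.15)
w=wcap('w11');d=cap('side','s11');e=cap('scene','e11');print(bot.state()['time_s'])
# expected pixel lines for states
q=load('w11')
for dr in(0,.004,.02): print(dr,proj(q,[o+R@[-.2513+.14-dr,0,.082]]))
print('cab edge',proj(q,[o+R@[-.1,y,.09] for y in(-.1,0,.1)]))
zz=lambda c,x,y,w,h:cv2.resize(c['img'][y:y+h,x:x+w,::-1],(400,300),interpolation=cv2.INTER_CUBIC)
s0=load('side0')
cv2.imwrite('pics/z11.png',np.vstack([np.hstack([zz(w,96,60,320,240),zz(e,120,150,120,90)]),np.hstack([zz(s0,180,110,120,90),zz(d,180,110,120,90)])]))
# colour strip across edge column 
for yy in (-.06,-.03,.03): 
    u=proj(q,[o+R@[a,yy,.086] for a in np.arange(-.135,-.085,.004)]).round().astype(int)
    print(yy,[q['img'][v,u_].tolist() for u_,v in u if 0<=v<384])
E
```

```text
45.7167
0 [[257.5698 220.1202]]
0.004 [[257.5671 216.7438]]
0.02 [[257.556  203.0022]]
cab edge [[166.6809 232.2208]
 [257.5634 232.4791]
 [348.6178 232.2677]]
-0.06 [[62, 56, 55], [64, 59, 56], [68, 63, 59], [73, 65, 62], [86, 78, 74], [135, 127, 121], [131, 123, 119], [101, 94, 89], [71, 65, 59], [96, 94, 87], [122, 122, 115], [120, 122, 115], [119, 119, 115]]
-0.03 [[90, 84, 74], [109, 103, 92], [128, 125, 117], [69, 62, 58], [65, 59, 56], [84, 81, 77], [81, 75, 73], [74, 71, 69], [68, 69, 67], [57, 58, 56], [74, 78, 75], [99, 104, 101], [118, 124, 118]]
0.03 [[65, 63, 59], [86, 84, 76], [96, 94, 85], [47, 44, 45], [52, 49, 49], [83, 78, 79], [81, 76, 74], [72, 70, 68], [64, 68, 64], [48, 52, 49], [73, 78, 74], [73, 76, 73], [76, 79, 75]]
```

View pics/z11.png

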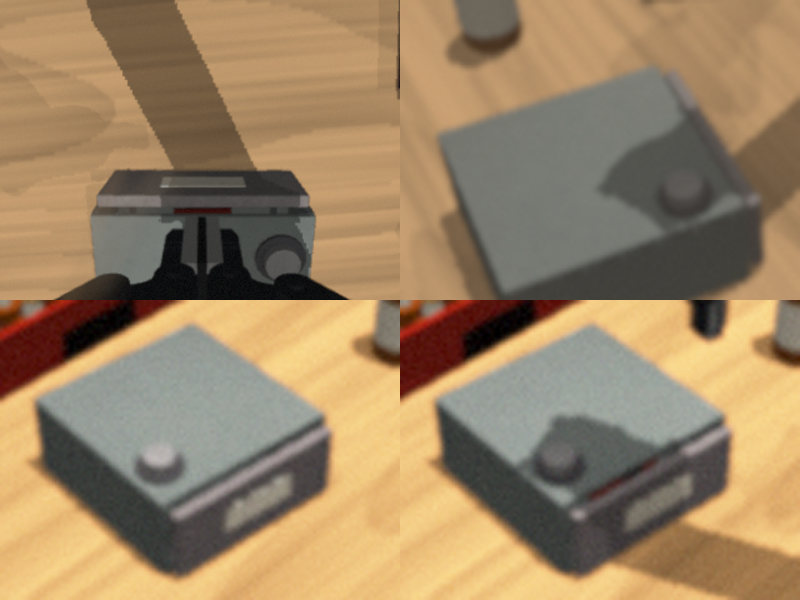

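In both side crops the closed drawer and the panel edge look the same before and after. The panel's top edge is at row ≈216 in the wrist picture, where a latched drawer (0.004 m) should give 216.7. The red sliver is the tray's front wall seen through the 8 mm slot above the panel. Last, a numeric check that nothing else moved, and then I hand in.

```bash
python3 - <<'E'
from h import *
np.set_printoptions(precision=2,suppress=True)
s=cap('side','s12');s0=load('side0');e=load('e11');e0=load('scene0')
def shift(a,b,x,y,w,h):
    t=cv2.matchTemplate(b['img'][y-6:y+h+6,x-6:x+w+6],a['img'][y:y+h,x:x+w],cv2.TM_CCOEFF_NORMED)
    _,v,_,l=cv2.minMaxLoc(t);return l[0]-6,l[1]-6,round(v,3)
for n,b in dict(lone=(330,130,36,34),botA=(147,170,32,52),botB=(290,86,24,46),blue1=(205,218,46,44),blue2=(116,276,52,42),turq=(190,294,56,48),lowtray=(180,268,36,26),panel=(226,148,54,42)).items(): print('side',n,shift(s0,s,*b))
for n,b in dict(lone=(190,122,32,28),botA=(222,248,30,54),botB=(132,120,26,48),lowtray=(303,262,52,26)).items(): print('scene',n,shift(e0,e,*b))
st=bot.state();print(st['time_s'],st['position'],st['force'])
E
```

```text
side lone (0, 0, 0.997)
side botA (0, 0, 0.998)
side botB (0, 0, 0.953)
side blue1 (0, 0, 0.981)
side blue2 (0, 0, 0.998)
side turq (0, 0, 0.999)
side lowtray (0, 0, 0.965)
side panel (0, 0, 0.779)
scene lone (0, 0, 0.996)
scene botA (0, 0, 1.0)
scene botB (0, 0, 1.0)
scene lowtray (0, 0, 0.991)
45.7667 [ 0.58 -0.    0.24] [-0.39  0.34  0.86]
```

```bash
python3 -c "
from bench import bot
print(bot.close_job(), bot.state()['time_s'])"
```

```text
the job is handed in; nothing more can be done
the job is handed in; nothing more can be done
```

The job is done and handed in at about 46 s robot time, within the 64 s limit. I pressed the latch button and the drawer sprang fully open untouched. I then lifted only the top tray, set it flat and central in the drawer under force guard, and pushed the drawer shut.

**Last checks:**
- **Drawer shut:** The panel's top edge is at about row 216 in the wrist picture, where a latched drawer should give 216.7. It stayed shut when the fingers withdrew.
- **Nothing else moved:** The lone tray, both bottles, the bottom tray of the pile and the look-alikes all show zero pixel shift against the first pictures. I did not check the middle tray separately at the end; it looked in place when the top tray was lifted.

**What failed or disagreed:**
- **First press:** It did not reach the button. The real finger tips end about 20 mm short of the reported TCP, which both the contact force and the wrist picture showed. I corrected for this, and the second press released the drawer.
- **Push forces:** The final push showed about 22 N along the drawer and 17 N upward, more than the roughly 10 N expected, because I pressed on past the stop.
- **Panel match:** The drawer panel showed no shift in the side view but matched only 0.78, probably because of the arm's shadow and the tray's front wall showing through the slot.
- **Tray once shut:** I could see only that sliver of the tray, so its being flat rests on the picture taken before closing.

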